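# Sort the specimens, urgent one first

## Robot

A 7-joint arm with a two-finger parallel gripper is mounted at the origin on the work surface. World frame = base frame: x ahead of the robot, y to its left, z up, the work surface at z = 0. Lengths are in m, angles in rad, forces in N, time in s.
With the tool pointing down it reaches from about 0.4 to 0.9 m from the base axis. Payload 5.5 kg.
Tool frame: the origin (TCP) lies midway between the tips of the shut fingers; the grasp point (between the pads) lies 19 mm behind it (manip.grip_depth is the distance from the TCP to the grasp point, in m); z points along the fingers, y is the line along which they close (so a half turn about z gives the same grasp; the last joint's range is limited). The gripper opens to 92 mm and grips with 3 to 60 N. Pads are 19 mm wide; open, the fingers measure 130 mm over their backs; the gripper's body (75 mm by 190 mm) begins 47 mm behind the grasp point.
Start: joints at [-1.033, 0.501, -0.427, 1.55, 0.221, 1.138, -0.21], TCP at [0.176, 0.626, 0.227] pointing down, gripper open.
Joint ranges: [-2.88, 2.88], [-0.31, 2.03], [-1.54, 1.56], [0.2, 2.42], [-1.41, 4.55], [0.19, 2.02], [-2.57, 2.57]. Speed limits (rad/s): [2.57, 2.57, 3.14, 3.14, 3.14, 3.14, 3.14].

## Interface

Orientations are given as a unit quaternion [x, y, z, w].
In Python, from bench import manip, effector, viewer gives the robot as it stands. Calls block until the motion is done:
- manip.move_pose(position, orientation): joint-space move of the TCP to a pose.
- manip.servo_line(position, ori=None, vel=0.15): straight line of the TCP; ori=None keeps the orientation; vel is the mean speed in m/s.
- manip.movej(angles): joint-space move.
- effector.open_jaws() and effector.close(f_grip=None): open the fingers fully, or close them until they stop; f_grip is the grip in N (None keeps the last).
- manip.sleep(seconds).
- manip.solve_ik(position, orientation): joint angles nearest the present ones, or None.
- viewer.get_image(name): name is "scene" or "top" or "wrist"; returns the picture (480x640x3 uint8, red, green, blue); there is no depth.
- viewer.get_calibration(name): a dict with "vfov" (degrees; the focal length in pixels is half the picture's height over the tangent of half this angle, whatever the lens; pixels are square), "cx", "cy" (the principal point, pixels), "eye" and "attitude" of the camera in the world. Camera axes: x right, y down, z forward; pixel columns grow to the right and rows downward; lengths in m; the calibration is good to about 2 mm. A picture is of the moment at which its call begins: read the wrist's pose just before it. get_calibration takes no time and is no camera call; for the wrist camera it gives the pose at the moment of the call.
A pose or a line that the arm cannot do raises manip.PlanningError and nothing moves.
- manip.hand_in(): hands the job in; it is judged then, once.
Readings, each from a call of its own:
- manip.current_clock(): time.
- manip.current_q(): joint angles.
- manip.current_joint_velocities(): joint speeds.
- manip.current_tau(): joint torques, N m.
- manip.current_tool_pos(): TCP position.
- manip.current_tcp_rot(): TCP orientation.
- manip.current_force(): force on the tool from outside, world axes, zero at the start.
- manip.current_wrist_torque(): the same for the moment, N m.
- manip.current_finger_gap(): finger opening in m.
- manip.current_gripper_force(): force on a finger pad.
Only numpy, scipy, OpenCV 4.12 (cv2) and the standard library are available. Lean on these libraries where they do the work, as an engineer would, in place of code of your own. Each camera call takes 0.05 s, during which the arm holds its last target. There are 200 camera calls.

## Task

Sort the specimens on the bench into their trays: the urgent red cassette goes into the red tray first, before any other specimen is moved; then the two blue cassettes go into the blue tray and the two yellow-lidded pots into the green tray. The cassettes must lie flat on the tray floor, not on top of one another, and the pots must stand upright on it. Leave the green glass jar and the amber bottle standing where they are.

Things in the scene. Friction and masses are not known exactly. Their poses are not given: they have to be found in the camera images.
- cassette_red: the urgent tissue cassette, a closed flat plastic box with small dark slots and a white strip on top, red plastic, 41 (its x) x 28 (its y) x 8 mm high, about 15 g; origin at the centre of its underside, z up out of the slotted top. It starts lying flat on the table at any yaw
- cassette_blue_1: first of two alike: tissue cassette, a closed flat plastic box with small dark slots and a white strip on top, blue plastic, 41 (its x) x 28 (its y) x 8 mm high, about 15 g; origin at the centre of its underside, z up out of the slotted top. It starts lying flat on the table at any yaw
- cassette_blue_2: second of two alike: tissue cassette, a closed flat plastic box with small dark slots and a white strip on top, blue plastic, 41 (its x) x 28 (its y) x 8 mm high, about 15 g; origin at the centre of its underside, z up out of the slotted top. It starts lying flat on the table at any yaw
- pot_1: specimen pot with a white round body and a yellow screw lid, standing upright: body 42 mm diameter and 42 mm high, lid 44 mm diameter from there up to 56 mm, about 60 g, rigid and closed; origin at the centre of its underside, z up. First of two alike
- pot_2: specimen pot with a white round body and a yellow screw lid, standing upright: body 42 mm diameter and 42 mm high, lid 44 mm diameter from there up to 56 mm, about 60 g, rigid and closed; origin at the centre of its underside, z up. Second of two alike
- tray_red: Red plastic sorting tray, fixed to the table, open on top: 120 (its x) x 150 (its y) x 16 mm high outside, walls and floor 4 mm thick (inner floor 112 x 142 mm, 4 mm above the table); origin at the centre of its underside, z up. Its place and yaw (up to 0.25 rad) vary, and the three trays change places
- tray_blue: Blue plastic sorting tray, fixed to the table, open on top: 120 (its x) x 150 (its y) x 16 mm high outside, walls and floor 4 mm thick (inner floor 112 x 142 mm, 4 mm above the table); origin at the centre of its underside, z up. Its place and yaw (up to 0.25 rad) vary, and the three trays change places
- tray_green: Green plastic sorting tray, fixed to the table, open on top: 120 (its x) x 150 (its y) x 16 mm high outside, walls and floor 4 mm thick (inner floor 112 x 142 mm, 4 mm above the table); origin at the centre of its underside, z up. Its place and yaw (up to 0.25 rad) vary, and the three trays change places
- glass_jar: bystander: small open jar of dark green glass, 46 mm across, 55 mm high, loose, standing among the things to be sorted; to be left alone; origin at the centre of its underside, z up
- amber_bottle: bystander: small amber bottle with a black cap, 38 mm diameter, 62 mm high, loose, standing among the things to be sorted; to be left alone; origin at the centre of its underside, z up

How it is judged:
By the outcome, as a careful person would: the job done as asked, in the order asked, and still so for the second after the job is handed in, with the robot touching nothing.
It also fails if it takes over 125 s, if anything falls off the work surface, if the arm or the gripper's body presses on something with over 40 N, if the wrist force passes 120 N, or if a joint passes its speed limit or range.

## Working session

There is one attempt and no reset: what is moved stays moved. The work goes in short steps, each a Python script; the robot and the scene stay as the last script left them, time stands still between calls to the robot, and variables do not carry over. Pictures are saved under pics/ and viewed, at most 14 in all, crops included, and the job is handed in when it is done.

```bash
mkdir -p pics; python3 - <<'E'
from bench import manip, effector, viewer
import cv2
for n in ("top","scene"):
    im=viewer.get_image(n); cv2.imwrite(f"pics/{n}0.png",im[:,:,::-1]); print(n,viewer.get_calibration(n))
print(viewer.get_calibration("wrist"),manip.current_tool_pos(),manip.current_tcp_rot(),manip.current_clock(),manip.grip_depth)
E
```

```text
top {'vfov': 51.9086355578154, 'cx': 321.56891662392246, 'cy': 232.45555953393784, 'eye': array([0.41217724, 0.0015904 , 0.84808524]), 'attitude': array([ 0.71033351, -0.70232593,  0.03898229, -0.02539616])}
scene {'vfov': 56.03584387322541, 'cx': 313.404801378989, 'cy': 248.5891315611999, 'eye': array([1.05783636, 0.09465254, 0.49107323]), 'attitude': array([ 0.58763522,  0.68107641, -0.33749874, -0.2773344 ])}
{'vfov': 69.77156307598847, 'cx': 318.61213940495264, 'cy': 232.49796392644083, 'eye': array([0.10273517, 0.64461299, 0.38506692]), 'attitude': array([0.7891639 , 0.59785812, 0.08399606, 0.11283026])} [0.17626775 0.62495554 0.22576235] [ 1.36963275e-01  9.90575699e-01 -9.06925507e-04 -1.54283543e-04] 0.1 0.0188
```

View pics/top0.png

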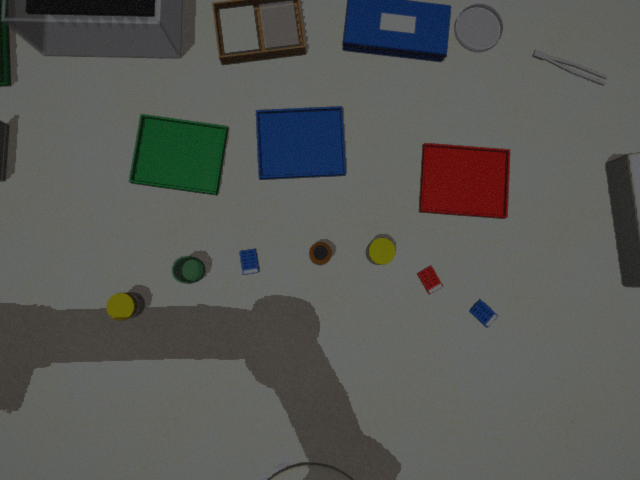

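View pics/scene0.png

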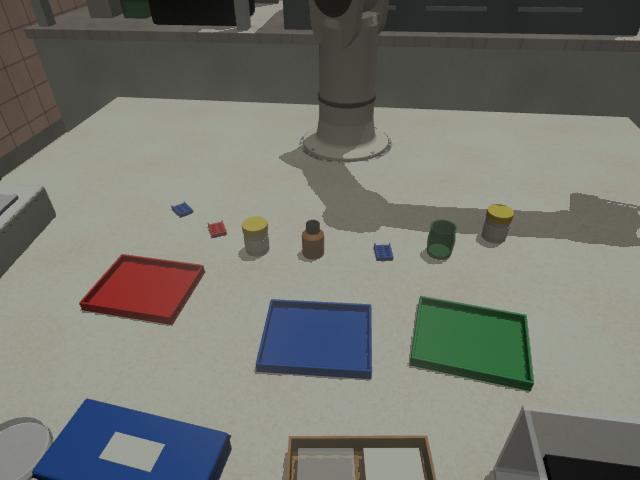

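The top view shows the red tray at about (465,180), the blue at (300,143) and the green at (180,155). The red cassette is at (430,279), the blue ones at (250,261) and (483,313), and the pots at (381,250) and (121,305). The jar is at (188,269) and the bottle at (320,252). The scene view agrees. Next I measure.

```bash
cat > h.py <<'E'
from bench import manip, effector, viewer
import numpy as np, cv2
from scipy.spatial.transform import Rotation as R
def cast(cal,uv,z,h=480):
    f=h/2/np.tan(np.radians(cal["vfov"])/2); uv=np.atleast_2d(uv).astype(float)
    d=np.c_[(uv[:,0]-cal["cx"])/f,(uv[:,1]-cal["cy"])/f,np.ones(len(uv))]
    d=R.from_quat(cal["attitude"]).apply(d); e=np.asarray(cal["eye"])
    return (e+d*((z-e[2])/d[:,2])[:,None])[:,:2]
HUE={"red":[(0,6),(174,180)],"blue":[(100,125)],"yellow":[(24,34)],"green":[(50,85)],"amber":[(7,18)]}
def blobs(im,col,amin,smin=120,vmin=40):
    hsv=cv2.cvtColor(im,cv2.COLOR_RGB2HSV); m=0
    for a,b in HUE[col]: m=m|cv2.inRange(hsv,(a,smin,vmin),(b,255,255))
    m=cv2.morphologyEx(m,cv2.MORPH_CLOSE,np.ones((5,5)))
    cs,_=cv2.findContours(m,cv2.RETR_EXTERNAL,cv2.CHAIN_APPROX_NONE)
    return [c[:,0] for c in cs if cv2.contourArea(c)>amin]
def rect(cal,c,z):
    """min-area rectangle in the world plane z (m): centre, (long,short), yaw of the long side"""
    p=(cast(cal,c,z)*1000).astype(np.float32); b=cv2.boxPoints(cv2.minAreaRect(p))
    e1,e2=b[1]-b[0],b[2]-b[1]
    if np.linalg.norm(e1)<np.linalg.norm(e2): e1,e2=e2,e1
    return b.mean(0)/1000,(np.linalg.norm(e1),np.linalg.norm(e2)),np.arctan2(e1[1],e1[0])%np.pi
E
python3 - <<'E'
from h import *
im=cv2.imread("pics/top0.png")[:,:,::-1].copy(); cal=viewer.get_calibration("top")
for col in HUE:
    for c in blobs(im,col,60):
        A=cv2.contourArea(c); z=.016 if A>2000 else .008 if col in("red","blue") else .056
        r=rect(cal,c,z); print(col,A,c.mean(0).round(),z,r[0].round(4),np.round(r[1],1),round(r[2],3))
E
```

```text
red 301.0 [429. 279.] 0.008 [ 0.4113 -0.199 ] [39.5 27.8] 0.519
red 5893.0 [465. 180.] 0.016 [ 0.582  -0.2594] [151.7 120.7] 1.509
blue 303.5 [482. 313.] 0.008 [ 0.3557 -0.2891] [38.7 26.7] 0.79
blue 281.0 [249. 259.] 0.008 [0.4417 0.1093] [33.2 27.5] 0.153
blue 5807.5 [300. 142.] 0.016 [0.6443 0.0242] [149.1 121.3] 1.635
blue 4836.5 [399.  26.] 0.016 [ 0.8563 -0.1431] [182.5 107.5] 1.467
yellow 586.5 [121. 306.] 0.056 [0.3634 0.303 ] [43.5 42.9] 2.384
yellow 539.5 [381. 251.] 0.056 [ 0.4559 -0.1094] [42.1 42. ] 1.573
green 100.5 [196. 270.] 0.056 [0.4223 0.1853] [33.6 18.2] 3.076
green 5840.0 [178. 154.] 0.016 [0.6206 0.2329] [149.4 119.6] 1.446
green 97.0 [ 4. 55.] 0.056 [0.7743 0.5138] [101.4  11.3] 0.069
amber 354.0 [320. 253.] 0.056 [ 0.4515 -0.0111] [34.1 34.1] 2.366
amber 592.0 [255.  31.] 0.056 [0.8333 0.0961] [143.9  99.9] 1.708
```

```bash
cat >> h.py <<'E'
def quat(yaw): # tool down, tool y along world yaw (mod pi)
    y=np.array([np.cos(yaw),np.sin(yaw),0]); z=np.array([0,0,-1.]); return R.from_matrix(np.c_[np.cross(y,z),y,z]).as_quat()
def best(xy,z,yaw):
    """of the two equal grasps, the one with the last joint more central"""
    c=[]
    for k in (0,np.pi):
        q=manip.solve_ik([*xy,z],quat(yaw+k))
        if q is not None: c.append((abs(q[6])+.3*np.abs(np.array(q)-manip.current_q()).max(),quat(yaw+k)))
    return min(c,key=lambda t:t[0])[1]
def look(name,zs,amin=300):
    cal=viewer.get_calibration("wrist"); im=viewer.get_image("wrist"); cv2.imwrite(f"pics/{name}.png",im[:,:,::-1])
    for col,z in zs:
        for c in blobs(im,col,amin):
            r=rect(cal,c,z); b=cv2.boundingRect(c); print(col,b,r[0].round(4),np.round(r[1],1),round(r[2],3))
E
python3 - <<'E'
from h import *
xy=[.411,-.199]; manip.move_pose([*xy,.2],best(xy,.2,.519+np.pi/2))
print(manip.current_clock(),manip.current_q(),manip.current_tool_pos()); look("w1",[("red",.008),("blue",.008),("yellow",.056)])
E
```

```text
3.1083 [-0.24900271  0.18626374  0.71339154  2.07501563 -0.15171161  0.93063121
 -0.50309283] [ 0.41154302 -0.19826121  0.19995146]
red (306, 190, 26, 39) [ 0.4087 -0.2002] [40.5 26.5] 0.521
red (364, 0, 209, 184) [ 0.5822 -0.2633] [153.9 125.8] 1.512
blue (349, 273, 31, 36) [ 0.3536 -0.2903] [37.3 26.9] 0.832
blue (18, 0, 37, 47) [0.4338 0.1076] [38.2 31.2] 0.282
yellow (228, 97, 53, 54) [ 0.4543 -0.1114] [43.3 42.7] 2.36
```

View pics/w1.png

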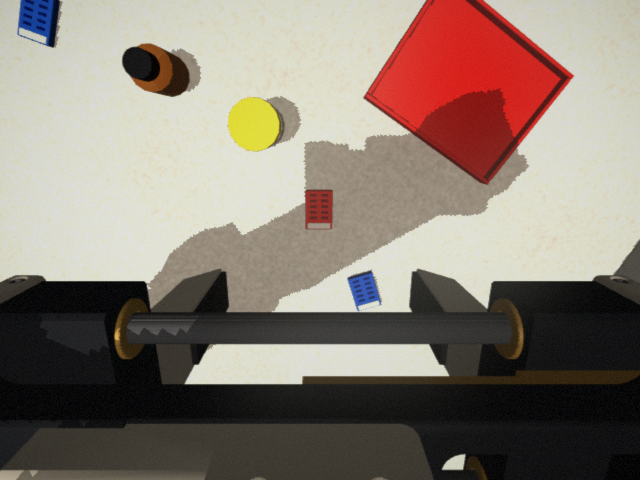

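The wrist view shows the red cassette at (319,209), a blue one at (364,290) and a pot at (254,124). All three agree with the top view within 3 mm, so I pick the red cassette now.

```bash
cat >> h.py <<'E'
def pick(xy,yaw,z,f,up=.13):
    q=best(xy,up,yaw); manip.move_pose([*xy,up],q)
    manip.servo_line([*xy,z+.03],vel=.2); manip.servo_line([*xy,z],vel=.08)
    print("down F",np.round(manip.current_force(),1),manip.current_tool_pos().round(4))
    effector.close(f_grip=f); manip.servo_line([*xy,up],vel=.15)
    print("gap",manip.current_finger_gap(),"f",manip.current_gripper_force(),"t",manip.current_clock())
def place(xy,yaw,z,up=.13):
    q=best(xy,up,yaw); manip.move_pose([*xy,up],q); print("held gap",manip.current_finger_gap())
    manip.servo_line([*xy,z+.02],vel=.2); manip.servo_line([*xy,z],vel=.05)
    print("place F",np.round(manip.current_force(),1),manip.current_tool_pos().round(4))
    effector.open_jaws(); manip.servo_line([*xy,up],vel=.2); print("t",manip.current_clock())
E
python3 - <<'E'
from h import *
pick([.410,-.1996],.52+np.pi/2,.003,15)
if manip.current_finger_gap()>.02: place([.582,-.260],1.51,.0075)
look("w2",[("blue",.008),("yellow",.056)])
E
```

```text
down F [ 1.3 -0.6  0.2] [ 0.4099 -0.1997  0.003 ]
gap 0.02790041241167095 f 14.999981224536896 t 6.7167
held gap 0.02769543894537694
place F [-0.3  0.  -0.5] [ 0.5818 -0.2599  0.0071]
t 10.5667
blue (0, 78, 80, 164) [ 0.6456 -0.0196] [123.   71.8] 0.062
```

View pics/w2.png

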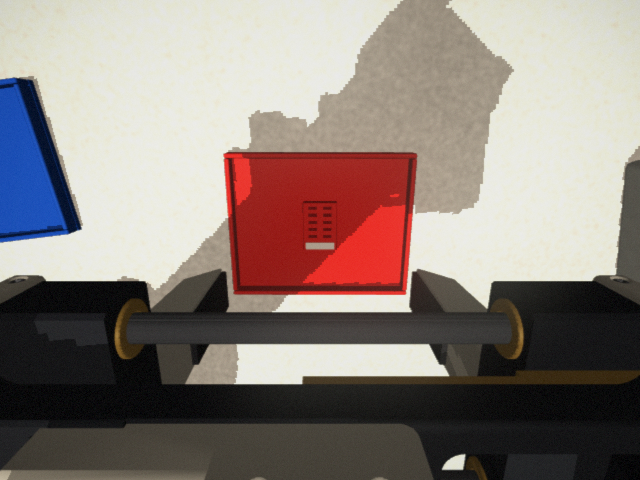

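The red cassette lies flat in the middle of the red tray at (319,225). Next is the second blue cassette, then a wrist look at the first one and the jar.

```bash
python3 - <<'E'
from h import *
pick([.3547,-.2897],.81+np.pi/2,.003,15)
if manip.current_finger_gap()>.02: place([.6702,.0259],1.635,.0075)
xy=[.40,.12]; manip.move_pose([*xy,.2],best(xy,.2,np.pi/2)); print(manip.current_clock())
look("w3",[("blue",.008),("yellow",.056),("green",.016)])
E
```

```text
down F [-0.8 -0.4  0.6] [ 0.3546 -0.2898  0.003 ]
gap 0.02752627619138088 f 14.967021346092224 t 14.7167
held gap 0.02758592328107052
place F [ 0.   1.  -0.5] [0.67   0.0259 0.0072]
t 19.4417
21.525
blue (184, 354, 118, 31) [0.5962 0.0258] [142.5  42.3] 1.57
blue (294, 222, 31, 40) [0.4358 0.1082] [40.2 26.7] 0.178
yellow (54, 254, 49, 28) [ 0.446  -0.1107] [44.8 27.4] 1.57
yellow (500, 152, 56, 50) [0.3611 0.3015] [47.2 42.7] 1.57
green (354, 344, 95, 33) [0.5775 0.2158] [111.1  43. ] 1.553
```

View pics/w3.png

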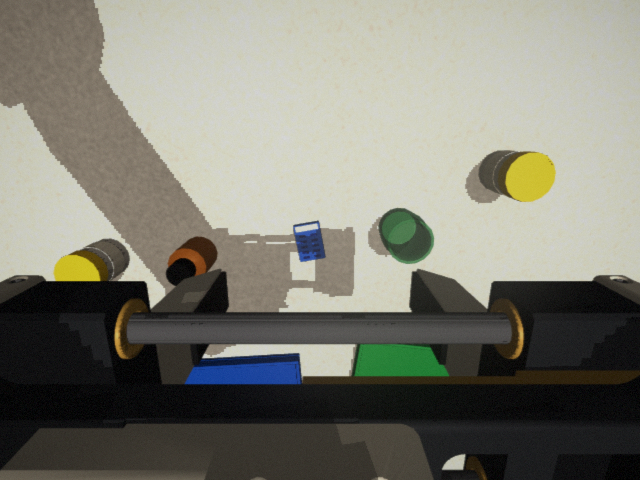

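The wrist view shows the blue cassette at (309,241) and the jar at (405,237). Gripping across the short side would hit the jar, so I grip along the long side.

```bash
python3 - <<'E'
from h import *
pick([.4368,.1085],.175,.003,15)
if manip.current_finger_gap()>.035: place([.6184,.0225],1.635,.0075,.15)
look("w4",[("yellow",.056),("green",.016)])
E
```

```text
down F [ 0.3 -0.1  0.3] [0.4369 0.1085 0.0032]
gap 0.040590978553750504 f 14.999778717756271 t 25.75
held gap 0.04051701702576616
place F [ 1.5 -0.7  0.2] [0.6182 0.0225 0.0072]
t 30.0167
green (0, 118, 173, 163) [0.6184 0.226 ] [146.5 120.7] 1.446
```

View pics/w4.png

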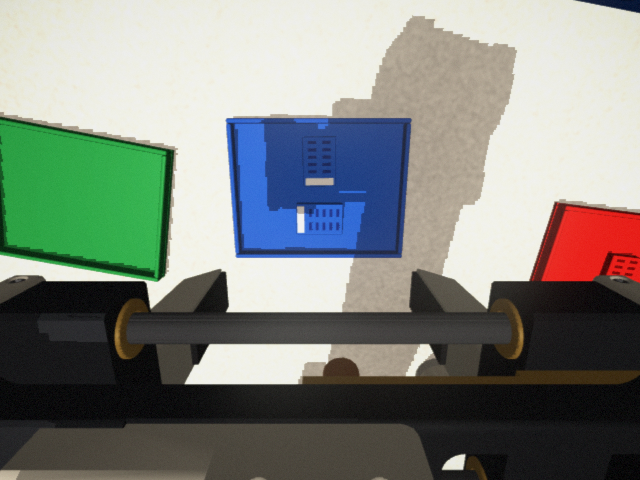

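Both blue cassettes lie flat and apart in the blue tray, at (319,158) and (321,219). The pots come next, gripped at the lid.

```bash
python3 - <<'E'
from h import *
pick([.362,.302],.47,.027,20,.17)
assert manip.current_finger_gap()>.038
place([.6247,.2667],-.125,.032,.17)
pick([.455,-.1105],0,.027,20,.17)
assert manip.current_finger_gap()>.038
place([.6163,.1993],-.125,.032,.17)
xy=[.45,.4]; manip.move_pose([*xy,.25],best(xy,.25,np.pi/2)); print(manip.current_clock())
for n in("top","scene"): cv2.imwrite(f"pics/{n}1.png",viewer.get_image(n)[:,:,::-1])
im=cv2.imread("pics/top1.png")[:,:,::-1].copy(); cal=viewer.get_calibration("top")
for col,z in(("yellow",.06),("amber",.056),("green",.056)):
    for c in blobs(im,col,60): r=rect(cal,c,z); print(col,c.mean(0).round(),r[0].round(4),np.round(r[1],1))
E
```

```text
down F [ 0.1 -0.1 -0.3] [0.3621 0.3021 0.0272]
gap 0.04320202344944086 f 19.999950528144836 t 34.6417
held gap 0.04354971281431995
place F [ 0.2  0.9 -0.4] [0.6245 0.2666 0.0317]
t 38.7333
down F [ 0.3 -0.3  0.3] [ 0.455  -0.1106  0.0271]
gap 0.04297632523098204 f 19.99996393918991 t 43.4167
held gap 0.043321195818699705
place F [ 0.9  0.3 -0.5] [0.6161 0.1992 0.0317]
t 47.7917
48.85
yellow [192. 150.] [0.6171 0.1987] [44.4 42.3]
yellow [150. 144.] [0.6263 0.2669] [44.3 43.1]
amber [320. 253.] [ 0.4515 -0.0111] [34.5 34.5]
amber [255.  31.] [0.8332 0.0959] [143.7 100.1]
green [195. 269.] [0.4252 0.1884] [37.6 22.1]
green [174. 153.] [0.6102 0.2218] [142.1 114.2]
green [ 4. 54.] [0.7755 0.5138] [106.4  11.3]
```

View pics/scene1.png

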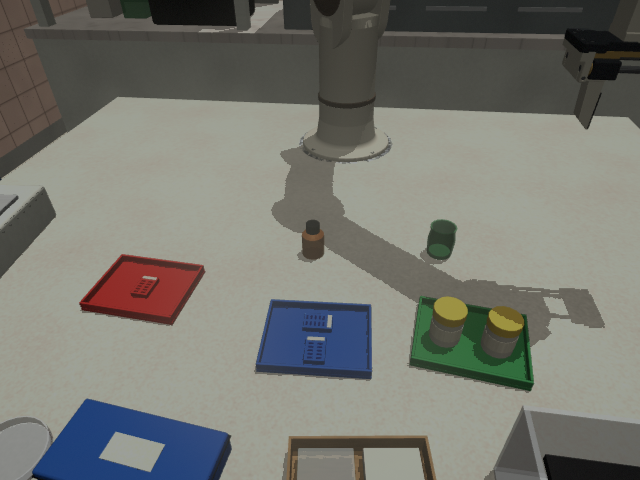

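View pics/top1.png

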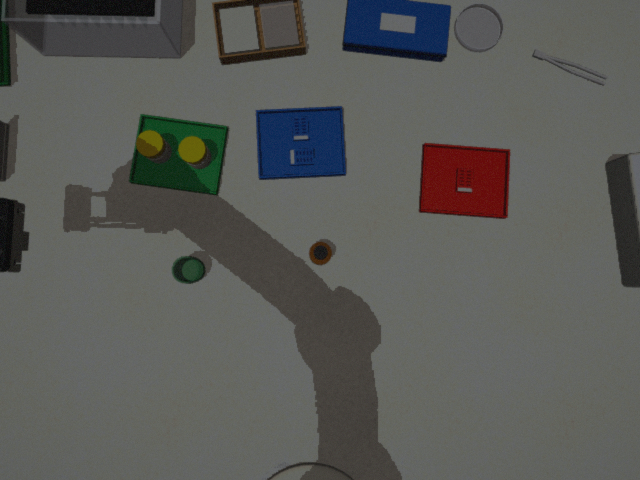

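The final pictures show both pots upright in the green tray (top view (150,144) and (192,150)) and the three cassettes flat in their trays. The jar (188,269) and bottle (320,253) are where they started, and the arm is clear.

```bash
python3 -c "
from bench import manip
print(manip.hand_in())"
```

```text
the job is handed in; nothing more can be done
None
```

The job is handed in at about 49 s of the 125 s allowed: the red cassette went into the red tray first, then both blue cassettes flat in the blue tray and both pots upright in the green tray, with the jar and bottle left where they stood.

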